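# Set up the trial-bake tray

### The arm

A 7-joint arm with a two-finger parallel gripper is mounted at the origin on the work surface. World frame = base frame: x ahead of the robot, y to its left, z up, the work surface at z = 0. Lengths are in m, angles in rad, forces in N, time in s.
With the tool pointing down it reaches from about 0.425 to 0.925 m from the base axis. Payload 6.8 kg.
Tool frame: the origin (TCP) lies midway between the tips of the shut fingers; the grasp point (between the pads) lies 19 mm behind it (arm.grip_point_offset is the z of the grasp point in the tool frame, in m); z points along the fingers, x is the direction in which the jaws open and shut, and the axes are right-handed (so a half turn about z gives the same grasp; the last joint's range is limited). The gripper opens to 88 mm and grips with 3 to 60 N. Pads are 20 mm wide; open, the fingers measure 115 mm over their backs; the gripper's body (75 mm by 178 mm) begins 61 mm behind the grasp point.
Start: joints at [-1.256, 0.477, 0.022, 1.555, -0.011, 1.109, -0.083], TCP at [0.277, 0.616, 0.223] pointing down, gripper open.
Joint ranges: [-2.96, 2.96], [-0.34, 2.1], [-1.41, 1.46], [0.24, 2.44], [-1.37, 4.51], [0.17, 1.92], [-2.96, 2.96]. Speed limits (rad/s): [2.39, 2.39, 3.14, 3.14, 3.14, 3.14, 3.14].

### API

Orientations are given as a rotation vector (axis times angle).
In Python, from bench import telemetry, optics, job_done, arm gives the robot as it stands.
- The arm moves only by the shell command python3 -m jog 'ROWS' [FORCE]. ROWS is JSON, one flat list of numbers, 7 for each row, row after row: the opening, from -1 (shut) to 1 (fully open), then the shift along the tool's x, y, z in mm, then the turn, a rotation vector about the tool's x, y, z in degrees. In form: [hand, tx, ty, tz, wx, wy, wz, hand, tx, ty, tz, wx, wy, wz, ...]. A call has 1 to 10 rows; each row is the pose to reach, as a shift and turn from the pose measured when the call began, along the tool's axes at that moment; what a row does not reach only later rows make up. A row lasts 1/12 s, in which the tool goes at most 41.7 mm and 7.16 degrees, less where a joint would pass 70% of its speed; a pose out of reach is approached as far as the arm can. A call with a gripper value outside its range is refused whole. The fingers move at their own pace and stop on an object; FORCE is the grip in N (left out, the last holds). Time passes only in rows, so rows that repeat a pose let the fingers close. It gives the time, the measured TCP pose, the force and the opening at its end, in the units of the state.
- telemetry.get_obs(): the state, without advancing time (a new reading comes with each control period).
- optics.read_camera(name): name is "side" or "top" or "wrist"; returns the picture (420x560x3 uint8, blue, green, red); there is no depth.
- optics.get_calibration(name): a dict with "fx", "fy", "cx", "cy" (pixels), "camera_from_world" (4x4, takes a point from world to camera coordinates). Camera axes: x right, y down, z forward; pixel columns grow to the right and rows downward; lengths in m; the calibration is good to about 2 mm. A picture is of the moment at which its call begins: read the wrist's pose just before it. get_calibration takes no time and is no camera call; for the wrist camera it gives the pose at the moment of the call.
- job_done(): hands the job in, once; it reports no verdict.
The state is a dict: "time": time; "joint_positions": joint angles; "joint_vel": joint speeds; "joint_efforts": joint torques, N m; "tcp_pos": TCP position; "eef_rot": TCP orientation; "contact_force": force on the tool from outside, world axes, zero at the start; "torque": the same for the moment, N m; "gripper_width": finger opening in m.
Only numpy, scipy, OpenCV 4.12 (cv2) and the standard library are available. Lean on these libraries where they do the work, as an engineer would, in place of code of your own. Each camera call takes 0.05 s, during which the arm holds its last target. There are 200 camera calls.

### The job

Lay out the trial bake on the lined tray: stand the blue ramekin in the square between the copper mould and the green mould and put the white lid squarely on top of it, stand the yellow ring in the square directly behind the copper mould (on its side away from the robot), and stand the black tin in the square directly in front of the green mould (on its side towards the robot). Each stands upright, well centred in its printed square and let go. Leave the copper mould, the green mould, the pink timer and the amber jar where they are.

Things in the scene. Friction and masses are not known exactly. Their poses are not given: they have to be found in the camera images.
- tray: Fixed aluminium pan, 310 mm square, rim 10 mm high, yaw up to 0.2 rad, lined with white paper printed with a 3 by 3 grid of 85 mm squares (dark blue lines). Origin: at table height under the middle square's centre; its standing surface is 4 mm higher. x points away from the robot (behind), y to the robot's left, z up. Square centres: x, y = -85, 0, 85 mm. Rows run along y.
- copper_center (a point): Fluted round copper baking mould, open on top, 54 mm across, 46 mm high, loose. It already stands in an end square of the tray's middle row (left or right). The point is on its axis, half-way up, 23 mm above its underside; z up.
- green_center (a point): Square green baking mould, open on top, 50 by 50 mm, 40 mm high, sides along the tray's, loose. It already stands in the other end square of the tray's middle row. The point is on its axis, half-way up, 20 mm above its underside; z up.
- timer_center (a point): Round pink kitchen timer with a small white pointer on top, 38 mm across, 30 mm high (36 mm with the pointer), loose. It stands in the middle square of the tray's back row and is to be left there. The point is on its axis, half-way up, 15 mm above its underside; z up.
- jar_center (a point): Small amber glass jar with a steel cap, 36 mm across, 55 mm high, loose. It stands on the table amid the things to be moved and is to be left there. The point is on its axis, half-way up, 27.5 mm above its underside; z up.
- ramekin_center (a point): Blue ceramic ramekin, a straight-sided round dish open on top, 54 mm across, 40 mm high, wall 4 mm, about 0.14 kg. Stands upright on the table at the start. The point is on its axis, half-way up, 20 mm above its underside; z up.
- lid_center (a point): White ceramic lid: a flat disc 58 mm across and 8 mm thick with an upright round knob in its centre, 18 mm across and 30 mm tall (38 mm high in all), about 0.09 kg. Lies flat on the table, knob up, at the start; flat underside with no lip, so it rests loose on the ramekin's rim. The point is on its axis, half-way up, 19 mm above its underside; z up.
- ring_center (a point): Yellow baking ring, a straight tube open at both ends, 54 mm across outside, 47 mm inside, 40 mm high, about 0.06 kg. Stands upright on the table at the start. The point is on its axis, half-way up, 20 mm above its underside; z up.
- tin_center (a point): Black round baking tin, open on top, 54 mm across at the top and 49 mm at the foot, 40 mm high, about 0.09 kg. Stands upright on the table at the start. The point is on its axis, half-way up, 20 mm above its underside; z up.

How it is judged:
By the outcome, as a careful person would: the job done as asked, in the order asked, and still so for the second after the job is handed in, with the robot touching nothing.
It also fails if it takes over 109 s, if anything falls off the work surface, if the arm or the gripper's body presses on something with over 40 N, if the wrist force passes 120 N, or if a joint passes its speed limit or range.

## Working session

There is one attempt and no reset: what is moved stays moved. The work goes in short steps, Python scripts to look and compute and a shell command to move; the robot and the scene stay as the last step left them, time stands still between calls to the robot, and variables do not carry over. Pictures are saved under pics/ and viewed, about 12 in all and at most 16, crops included, and the job is handed in when it is done.

```bash
mkdir -p pics; ls; cat > h.py <<'E'
import numpy as np, cv2
from scipy.spatial.transform import Rotation as R
from bench import telemetry, optics, job_done, arm
def ray(c,u,v):
    T=np.linalg.inv(c["camera_from_world"]); d=T[:3,:3]@[(u-c["cx"])/c["fx"],(v-c["cy"])/c["fy"],1]
    return T[:3,3],d
def onz(c,u,v,z):
    o,d=ray(c,u,v); return o+d*(z-o[2])/d[2]
def proj(c,p):
    q=np.array(c["camera_from_world"])@np.r_[p,1]; return c["fx"]*q[0]/q[2]+c["cx"],c["fy"]*q[1]/q[2]+c["cy"]
E
python3 - <<'E'
from h import *
s=telemetry.get_obs(); print(s["time"],s["tcp_pos"],s["eef_rot"],R.from_rotvec(s["eef_rot"]).as_matrix().round(3),s["gripper_width"],arm.grip_point_offset)
for n in("top","side","wrist"):
    c=optics.get_calibration(n); im=optics.read_camera(n); cv2.imwrite(f"pics/{n}0.png",im); print(n,c["fx"],np.linalg.inv(c["camera_from_world"]).round(3))
E
```

```text
pics
0.0 [0.27673407 0.61500272 0.22169597] [ 2.63719601e+00  1.70529013e+00 -2.24519394e-03] [[ 0.41   0.912 -0.001]
 [ 0.912 -0.41  -0.002]
 [-0.002  0.    -1.   ]] 0.08792515179563215 -0.0187
top 500.7608139455858 [[-0.003 -0.987  0.163  0.378]
 [-1.     0.004  0.008 -0.061]
 [-0.008 -0.163 -0.987  0.97 ]
 [ 0.     0.     0.     1.   ]]
side 388.5118721642944 [[-0.998 -0.042  0.046  0.477]
 [-0.061  0.5   -0.864  0.671]
 [ 0.013 -0.865 -0.501  0.47 ]
 [ 0.     0.     0.     1.   ]]
wrist 358.18089950199675 [[ 0.41   0.883  0.229  0.215]
 [ 0.912 -0.397 -0.104  0.643]
 [-0.001  0.251 -0.968  0.383]
 [ 0.     0.     0.     1.   ]]
```

View pics/top0.png

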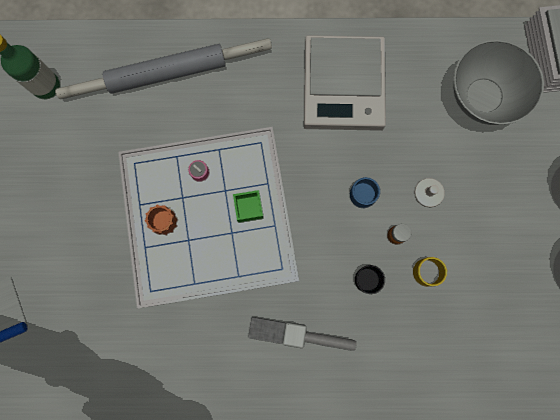

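View pics/side0.png

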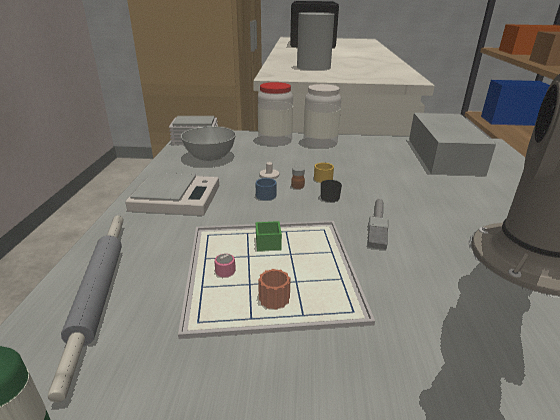

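```bash
cat >> h.py <<'E'
# HSV ranges
COL=dict(blue=((98,90,40),(118,255,255)),green=((45,120,40),(75,255,255)),copper=((4,110,60),(16,255,255)),yellow=((20,120,60),(34,255,255)),
 pink=((155,60,60),(178,255,255)),white=((0,0,150),(180,40,255)),black=((0,0,0),(180,255,45)),line=((100,70,30),(125,255,200)))
def blob(im,col,box=None,close=3):
    m=cv2.inRange(cv2.cvtColor(im,cv2.COLOR_BGR2HSV),*COL[col])
    if box: k=np.zeros_like(m); x0,y0,x1,y1=box; k[y0:y1,x0:x1]=1; m*=k
    m=cv2.morphologyEx(m,cv2.MORPH_CLOSE,np.ones((close,close)))
    cs,_=cv2.findContours(m,cv2.RETR_EXTERNAL,cv2.CHAIN_APPROX_NONE)
    h=cv2.convexHull(max(cs,key=cv2.contourArea)); M=cv2.moments(h)
    return h[:,0].astype(float),M["m10"]/M["m00"],M["m01"]/M["m00"]
E
python3 - <<'E'
from h import *
im=cv2.imread("pics/top0.png"); c=optics.get_calibration("top")
for n,col,box,z in [("ramekin","blue",(340,165,390,215),.02),("lid","white",(405,170,455,215),.006),("ring","yellow",(405,245,455,300),.02),("tin","black",(345,255,395,305),.02),("copper","copper",(140,200,185,240),.027),("green","green",(225,185,270,225),.024),("timer","pink",(180,155,215,185),.019)]:
    h,u,v=blob(im,col,box); P=np.array([onz(c,*q,z) for q in h]); print(n,round(u,1),round(v,1),onz(c,u,v,z).round(4),"ext mm",(np.ptp(P,0)*1e3).round(0)[:2])
h,u,v=blob(im,"line",(125,135,293,300),3)
q=cv2.approxPolyDP(h.astype(np.float32)[:,None],8,True)[:,0]; P=np.array([onz(c,*p,.004)[:2] for p in q]); print(q,P.round(4)); print("centre",P.mean(0).round(4),"sides",np.linalg.norm(P-np.roll(P,1,0),axis=1).round(3),"dirs",[round(np.degrees(np.arctan2(*(d[::-1])))%90,2) for d in P-np.roll(P,1,0)])
E
```

```text
ramekin 364.7 191.7 [ 0.5722 -0.2226  0.02  ] ext mm [59. 54.]
lid 429.5 192.0 [ 0.5739 -0.3517  0.006 ] ext mm [52. 53.]
ring 429.9 271.3 [ 0.419  -0.3404  0.02  ] ext mm [52. 61.]
tin 369.2 279.1 [ 0.4049 -0.2259  0.02  ] ext mm [52. 53.]
copper 160.4 219.3 [0.5189 0.1694 0.027 ] ext mm [56. 59.]
green 247.5 206.0 [0.5445 0.0035 0.024 ] ext mm [58. 56.]
timer 198.2 170.1 [0.6169 0.1007 0.019 ] ext mm [40. 39.]
[[260. 142.]
 [282. 269.]
 [150. 291.]
 [134. 163.]] [[ 0.6779 -0.0192]
 [ 0.425  -0.0622]
 [ 0.3839  0.19  ]
 [ 0.6358  0.2317]]
centre [0.5307 0.0851] sides [0.254 0.257 0.255 0.255] dirs [np.float64(9.52), np.float64(9.64), np.float64(9.24), np.float64(9.4)]
```

```bash
cat >> h.py <<'E'
C=np.array([.5307,.0851]); a=np.radians(9.45); XT=np.array([np.cos(a),np.sin(a)]); YT=np.array([-XT[1],XT[0]])
GOAL=dict(ramekin=C,lid=C,ring=C+.085*(XT+YT),tin=C+.085*(-XT-YT))
def rel(p,yaw=54.5):
    s=telemetry.get_obs(); R0=R.from_rotvec(s["eef_rot"]); y=np.radians(yaw)
    Rt=R.from_matrix(np.array([[np.cos(y),np.sin(y),0],[np.sin(y),-np.cos(y),0],[0,0,-1]]).astype(float))
    print("t",s["time"],"tcp",s["tcp_pos"].round(4) if hasattr(s["tcp_pos"],"round") else s["tcp_pos"],"w",round(s["gripper_width"],4),"F",np.round(s["contact_force"],1))
    print("rel mm",(R0.inv().apply(np.array(p)-s["tcp_pos"])*1e3).round(1),"deg",np.degrees((R0.inv()*Rt).as_rotvec()).round(2))
E
python3 -c "
from h import *
rel([.5722,-.2226,.15])"
```

```text
t 0.15 tcp [0.2768 0.6152 0.2219] w 0.0881 F [-0.4  0.4 -0.8]
rel mm [-642.7  613.2   72.8] deg [1.000e-02 8.000e-02 1.127e+01]
```

```bash
python3 -m jog '[1,-30,28,3,0,0,5,1,-60,57,6,0,0,11.3,1,-90,86,10,0,0,11.3,1,-120,115,14,0,0,11.3,1,-150,143,17,0,0,11.3,1,-180,172,20,0,0,11.3,1,-210,200,24,0,0,11.3,1,-240,229,27,0,0,11.3,1,-270,258,31,0,0,11.3,1,-300,286,34,0,0,11.3]'
python3 -c "
from h import *
rel([.5722,-.2226,.15])"
```

```text
time: 0.98
tcp_pos: [0.4146, 0.2222, 0.1882]
eef_rot: [2.792, 1.438, -0.001]
contact_force: [0.8, -0.2, 0.6]
gripper_width: 0.0878
t 0.9833 tcp [0.4146 0.2222 0.1882] w 0.0878 F [ 0.8 -0.2  0.6]
rel mm [-270.5  386.6   38.6] deg [ 0.02  0.07 -0.01]
```

```bash
python3 -m jog '[1,-23,33,3,0,0,0,1,-46,66,6,0,0,0,1,-69,98,10,0,0,0,1,-92,131,13,0,0,0,1,-115,164,16,0,0,0,1,-138,197,20,0,0,0,1,-161,230,23,0,0,0,1,-184,262,26,0,0,0,1,-207,295,30,0,0,0,1,-230,328,34,0,0,0]'; python3 -m jog '[1,-20,29,3,0,0,0,1,-40,58,5,0,0,0,1,-40,58,5,0,0,0]'
cat >> h.py <<'E'
def look(name,n="wrist"):
    c=optics.get_calibration(n); im=optics.read_camera(n); cv2.imwrite(f"pics/{name}.png",im); return im,c
E
python3 - <<'E'
from h import *
im,c=look("w1")
h,u,v=blob(im,"blue"); P=np.array([onz(c,*q,.02) for q in h]); print(u,v,np.ptp(h,0),onz(c,u,v,.02),np.ptp(P,0))
rel([.5722,-.2226,.006])
E
```

```text
time: 1.82
tcp_pos: [0.5483, -0.1575, 0.1543]
eef_rot: [2.792, 1.438, -0.001]
contact_force: [0.4, -0.1, 0.1]
gripper_width: 0.0875
time: 2.07
tcp_pos: [0.5723, -0.232, 0.1492]
eef_rot: [2.794, 1.425, -0.004]
contact_force: [-0.8, 0.2, 0.2]
gripper_width: 0.0879
281.26390189520623 186.38122630992194 [67. 71.] [ 0.57176015 -0.22217776  0.02      ] [0.05956357 0.05634093 0.        ]
t 2.1167 tcp [ 0.5719 -0.2281  0.1489] w 0.0879 F [-0.5  0.3 -0.3]
rel mm [  5.1  -3.1 142.9] deg [ 0.06  0.18 -0.34]
```

View pics/w1.png

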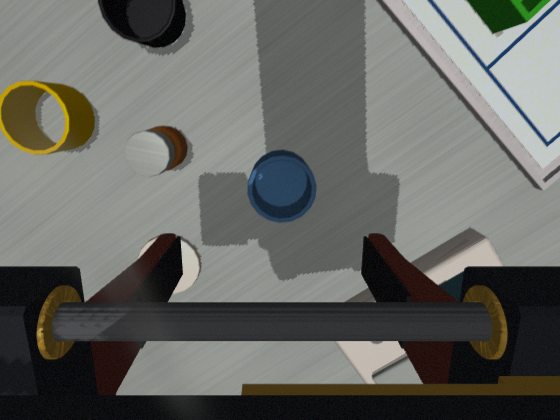

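```bash
python3 -m jog '[1,5.3,-2.6,30,0,0,-0.3,1,5.3,-2.6,60,0,0,-0.3,1,5.3,-2.6,90,0,0,-0.3,1,5.3,-2.6,115,0,0,-0.3,1,5.3,-2.6,130,0,0,-0.3,1,5.3,-2.6,138,0,0,-0.3,1,5.3,-2.6,142,0,0,-0.3,1,5.3,-2.6,142,0,0,-0.3]' 20; python3 -c "
from h import *
rel([.5718,-.2222,.006])"
```

```text
time: 2.78
tcp_pos: [0.5726, -0.2219, 0.0067]
eef_rot: [2.791, 1.438, -0.004]
contact_force: [0.1, -1.0, -0.3]
gripper_width: 0.0876
t 2.7833 tcp [ 0.5726 -0.2219  0.0067] w 0.0876 F [ 0.1 -1.  -0.3]
rel mm [-0.7 -0.5  0.7] deg [0.01 0.18 0.01]
```

```bash
python3 -m jog '[0.1,0,0,0,0,0,0,-1,0,0,0,0,0,0,-1,0,0,0,0,0,0,-1,0,0,0,0,0,0,-1,0,0,0,0,0,0,-1,0,0,0,0,0,0,-1,0,0,-10,0,0,0,-1,0,0,-30,0,0,0,-1,0,0,-60,0,0,0,-1,0,0,-80,0,0,0]' 20; python3 -c "
from h import *
rel([*GOAL['ramekin'],.086])"
```

```text
time: 3.62
tcp_pos: [0.5729, -0.222, 0.0889]
eef_rot: [2.791, 1.437, -0.003]
contact_force: [0.6, -0.7, 0.1]
gripper_width: 0.0541
t 3.6167 tcp [ 0.5729 -0.222   0.0889] w 0.0541 F [ 0.6 -0.7  0.1]
rel mm [ 225.5 -212.8    2. ] deg [ 0.06  0.17 -0.01]
```

```bash
python3 -m jog '[-1,12,-11,0,0,0,0,-1,37,-35,0,0,0,0,-1,65,-61,0,0,0,0,-1,93,-88,0,0,0,0,-1,121,-114,0,0,0,0,-1,149,-141,0,0,0,0,-1,177,-167,0,0,0,0,-1,200,-189,0,0,0,0,-1,216,-204,0,0,0,0,-1,225.5,-212.8,0,0,0,0]'; python3 -m jog '[-1,0,0,10,0,0,0,-1,0,0,20,0,0,0]';python3 - <<'E'
from h import *
im,c=look("t1","top"); iw,cw=look("w2")
h,u,v=blob(im,"blue",(150,150,260,260)); print(onz(c,u,v,.08),np.ptp(h,0))
rel([*GOAL['ramekin'],.0105])
E
```

```text
time: 4.45
tcp_pos: [0.53, 0.0889, 0.0884]
eef_rot: [2.789, 1.444, -0.003]
contact_force: [0.5, -0.3, -0.7]
gripper_width: 0.0542
time: 4.62
tcp_pos: [0.5305, 0.0892, 0.0684]
eef_rot: [2.788, 1.445, -0.0]
contact_force: [-0.3, -1.2, -1.6]
gripper_width: 0.0537
[0.47430182 0.10331786 0.08      ] [10.  3.]
t 4.7167 tcp [0.5288 0.0866 0.0666] w 0.0544 F [ 0.1 -0.3 -1. ]
rel mm [ 0.2  2.5 56.1] deg [-0.07  0.3   0.11]
```

View pics/w2.png

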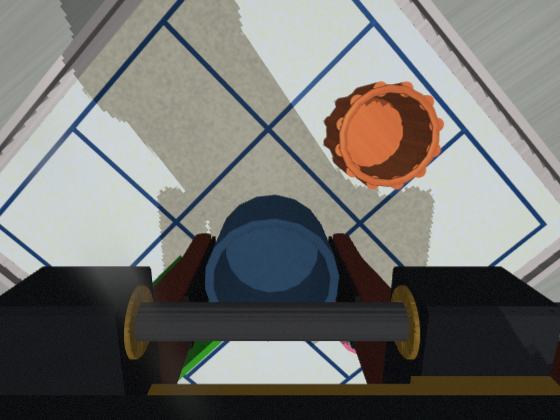

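```bash
python3 - <<'E'
from h import *
c=optics.get_calibration("wrist")
for q in [(268,129),(178,221),(360,222),(373,22),(463,131)]:
    p=onz(c,*q,.004)[:2]-C; print(q,(1e3*np.array([p@XT,p@YT])).round(1))
E
```

```text
(268, 129) [-43.6  40.1]
(178, 221) [-43.4 -43.6]
(360, 222) [41.1 40.6]
(373, 22) [-43.7 125. ]
(463, 131) [ 41.6 124. ]
```

```bash
sed -i 's/^C=np.array.*\]); a=/C=np.array([.5303,.0842]); a=/' h.py; python3 -m jog '[-1,-0.8,2.7,15,0,0,0,-1,-0.8,2.7,30,0,0,0,-1,-0.8,2.7,42,0,0,0,-1,-0.8,2.7,50,0,0,0,-1,-0.8,2.7,54,0,0,0,-1,-0.8,2.7,56,0,0,0,-1,-0.8,2.7,56,0,0,0]';  python3 -c "
from h import *
rel([*GOAL['ramekin'],.0107])"
```

```text
time: 5.3
tcp_pos: [0.5302, 0.0831, 0.011]
eef_rot: [2.791, 1.439, -0.009]
contact_force: [0.4, -0.3, -1.5]
gripper_width: 0.054
t 5.3 tcp [0.5302 0.0831 0.011 ] w 0.054 F [ 0.4 -0.3 -1.5]
rel mm [ 0.9 -0.5  0.3] deg [-0.1   0.34  0.03]
```

```bash
python3 -m jog '[0.7,0.5,0,0,0,0,0,0.7,0,0,0,0,0,0,0.7,0,0,0,0,0,0,0.7,0,0,0,0,0,0,0.7,0,0,-15,0,0,0,0.7,0,0,-45,0,0,0,0.7,0,0,-85,0,0,0,0.7,0,0,-120,0,0,0,0.7,-20,17,-140,0,0,0,0.7,-48,42,-140,0,0,0]'; python3 -m jog '[0.7,-28,25,0,0,0,0,0.7,-56,50,0,0,0,0,0.7,-84,75,0,0,0,0,0.7,-112,100,0,0,0,0,0.7,-140,124,0,0,0,0,0.7,-168,148,0,0,0,0,0.7,-196,172,0,0,0,0,0.7,-224,196,0,0,0,0,0.7,-252,221,0,0,0,0,0.7,-270,237,0,0,0,0]'; python3 -m jog '[0.7,-5,5,0,0,0,0,0.7,-5,5,0,0,0,0]'
python3 - <<'E'
from h import *
im,c=look("t2","top"); iw,cw=look("w3")
h,u,v=blob(im,"blue",(150,150,260,260)); p=onz(c,u,v,.024)[:2]-C; print("ram",1e3*p@XT,1e3*p@YT,np.ptp(h,0))
h,u,v=blob(iw,"white",(180,90,380,260)); print(u,v,np.ptp(h,0),onz(cw,u,v,.006))
rel([.5739,-.3517,.011])
cv2.imwrite("pics/v.png",np.hstack([im[120:320,110:310],iw[60:260,180:380]]))
E
```

```text
time: 6.13
tcp_pos: [0.5404, 0.0238, 0.1559]
eef_rot: [2.786, 1.448, 0.004]
contact_force: [0.6, -0.3, 0.2]
gripper_width: 0.0749
time: 6.97
tcp_pos: [0.5785, -0.3378, 0.1562]
eef_rot: [2.786, 1.444, 0.003]
contact_force: [-0.1, 0.3, 0.2]
gripper_width: 0.0747
time: 7.13
tcp_pos: [0.5786, -0.3479, 0.1562]
eef_rot: [2.788, 1.437, 0.001]
contact_force: [0.2, 0.0, -0.2]
gripper_width: 0.0751
ram 0.5760989402008154 2.576588315791246 [27. 29.]
256.5442365442365 167.74081774081773 [38. 27.] [ 0.55662674 -0.34504695  0.006     ]
t 7.2333 tcp [ 0.5798 -0.3432  0.1559] w 0.0749 F [-0.2 -0.3  0.2]
rel mm [-10.5  -0.3 144.9] deg [ 0.16 -0.06  0.31]
```

View pics/v.png

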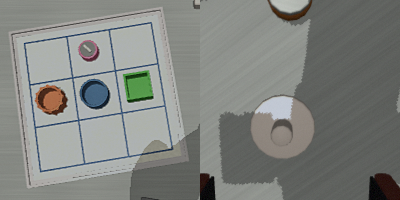

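```bash
python3 - <<'E'
from h import *
iw=cv2.imread("pics/w3.png"); c=optics.get_calibration("wrist")
for p in [(282-20,167),(275,200),(240,187),(262,190),(200,190),(320,190),(262,240)]: print(p,iw[p[1],p[0]])
d=iw[...,2].astype(int)-iw[...,0]
m=((d>14)*255).astype(np.uint8); k=np.zeros_like(m);k[140:240,210:320]=1;m*=k
m=cv2.morphologyEx(m|cv2.inRange(iw,(190,190,190),(255,255,255))*k,cv2.MORPH_OPEN,np.ones((3,3)))
h=cv2.convexHull(max(cv2.findContours(m,0,1)[0],key=cv2.contourArea)); e=cv2.fitEllipse(h); print(e,cv2.boundingRect(h)); u,v=e[0]; print(onz(c,u,v,.006), e[1][0]/c["fx"]*.3)
E
```

```text
(262, 167) [210 200 193]
(275, 200) [126 134 144]
(240, 187) [127 133 142]
(262, 190) [128 135 145]
(200, 190) [96 98 96]
(320, 190) [92 95 93]
(262, 240) [91 95 91]
((262.1690368652344, 187.80043029785156), (58.315185546875, 62.716941833496094), 91.31981658935547) (231, 162, 63, 56)
[ 0.57463072 -0.34945774  0.006     ] 0.048842793371691146
```

```bash
python3 -c "
from h import *
rel([.5745,-.35,.012])"
```

```text
t 7.2333 tcp [ 0.5798 -0.3432  0.1559] w 0.0749 F [-0.2 -0.3  0.2]
rel mm [ -8.7  -0.8 143.9] deg [ 0.16 -0.06  0.31]
```

```bash
python3 -m jog '[0,-8.7,-0.8,30,0.1,0,0.3,0,-8.7,-0.8,60,0.1,0,0.3,0,-8.7,-0.8,90,0.1,0,0.3,0,-8.7,-0.8,115,0.1,0,0.3,0,-8.7,-0.8,130,0.1,0,0.3,0,-8.7,-0.8,139,0.1,0,0.3,0,-8.7,-0.8,143.5,0.1,0,0.3,0,-8.7,-0.8,143.5,0.1,0,0.3]'
python3 -m jog '[-0.3,0,0,0,0,0,0,-1,0,0,0,0,0,0,-1,0,0,0,0,0,0,-1,0,0,0,0,0,0,-1,0,0,0,0,0,0,-1,0,0,0,0,0,0,-1,0,0,-8,0,0,0,-1,0,0,-30,0,0,0,-1,0,0,-65,0,0,0,-1,0,0,-100,0,0,0]' 15;  python3 -c "
from h import *
rel([.5305,.0848,.12])"
```

```text
time: 7.9
tcp_pos: [0.5749, -0.3491, 0.0123]
eef_rot: [2.792, 1.44, 0.002]
contact_force: [-0.3, 0.6, 0.4]
gripper_width: 0.0436
time: 8.73
tcp_pos: [0.5737, -0.3485, 0.1126]
eef_rot: [-2.79, -1.439, 0.001]
contact_force: [0.0, -0.9, -0.5]
gripper_width: 0.0173
t 8.7333 tcp [ 0.5737 -0.3485  0.1126] w 0.0173 F [ 0.  -0.9 -0.5]
rel mm [ 328.  -286.4   -6.5] deg [-0.14 -0.04  0.06]
```

```bash
python3 -m jog '[-1,12,-10,0,0,0,0,-1,36,-31,0,0,0,0,-1,62,-54,0,0,0,0,-1,88,-77,0,0,0,0,-1,114,-100,0,0,0,0,-1,140,-122,0,0,0,0,-1,166,-145,0,0,0,0,-1,192,-168,0,0,0,0,-1,218,-190,0,0,0,0,-1,244,-213,0,0,0,0]';python3 -m jog '[-1,26,-23,0,0,0,0,-1,48,-42,0,0,0,0,-1,64,-56,0,0,0,0,-1,70,-60,5,0,0,0,-1,70,-60,15,0,0,0,-1,70,-60,25,0,0,0,-1,70,-60,25,0,0,0]'; python3 - <<'E'
from h import *
rel([.5305,.0848,.06])
iw,cw=look("w4"); im,c=look("t4","top"); sm,sc=look("s4","side")
cv2.imwrite("pics/v2.png",np.hstack([iw[:,80:480],cv2.resize(sm[190:330,190:325],(400,415))[:420] if 0 else cv2.resize(sm[190:330,190:323],(399,420))]))
E
```

```text
time: 9.57
tcp_pos: [0.5411, -0.0246, 0.1136]
eef_rot: [-2.79, -1.438, 0.0]
contact_force: [0.3, 0.6, -0.0]
gripper_width: 0.0176
time: 10.15
tcp_pos: [0.5313, 0.065, 0.0866]
eef_rot: [-2.792, -1.435, 0.007]
contact_force: [-0.2, 0.4, -0.8]
gripper_width: 0.0172
t 10.15 tcp [0.5313 0.065  0.0866] w 0.0172 F [-0.2  0.4 -0.8]
rel mm [ 15.7 -12.1  26.6] deg [-0.23  0.15 -0.08]
```

View pics/v2.png

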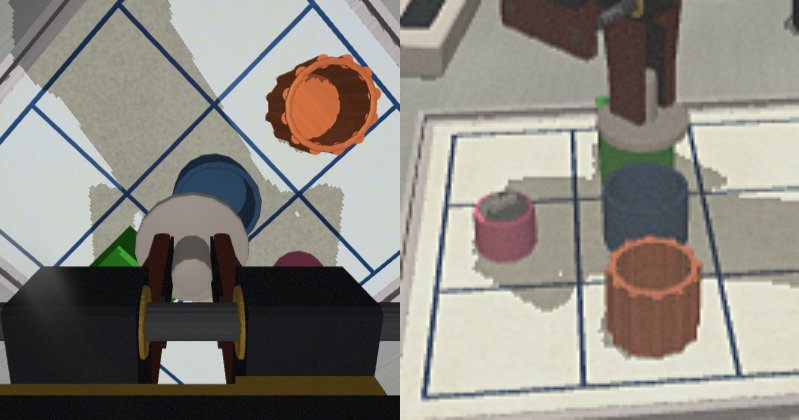

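```bash
cat >> h.py <<'E'
from scipy.optimize import least_squares
def arcfit(c,pts,z,r):
    P=np.array([onz(c,*q,z)[:2] for q in pts]); f=lambda x:np.hypot(*(P-x).T)-r
    s=least_squares(f,P.mean(0)-0.0,loss="soft_l1",f_scale=.001); return s.x,1e3*np.abs(s.fun).mean(),P
E
python3 - <<'E'
from h import *
iw=cv2.imread("pics/w4.png"); c=optics.get_calibration("wrist"); z=telemetry.get_obs()["tcp_pos"][2]
hsv=cv2.cvtColor(iw,cv2.COLOR_BGR2HSV)
m=cv2.inRange(hsv,(98,80,20),(118,255,255)); k=np.zeros_like(m);k[145:260,240:350]=1; m*=k
n,l,st,_=cv2.connectedComponentsWithStats(m); m=(l==1+np.argmax(st[1:,4])).astype(np.uint8)
ram=[(x,np.nonzero(m[:,x])[0][0]) for x in range(262,330,2)]
print(ram[::4])
for x in range(220,330,12): print(x, iw[190:215:4,x].tolist()) if x in(244,280) else None
d=iw[...,2].astype(int)-iw[...,0]
lm=((d>8)&(iw[...,0]>90)).astype(np.uint8);lm[:185]=0;lm[265:]=0;lm[:,:205]=0;lm[:,335:]=0
lm=cv2.morphologyEx(lm,cv2.MORPH_OPEN,np.ones((5,5)))
lid=[(x,np.nonzero(lm[:,x])[0][0]) for x in range(235,310,2) if lm[:,x].any()]
print(lid[::4])
for pts,zz,r,n in((ram,.004,.027,"ram"),(lid,z-.0122,.029,"lid")):
    x,e,P=arcfit(c,pts,zz,r); print(n,x.round(4),e.round(2))
E
```

```text
[(262, np.int64(170)), (270, np.int64(162)), (278, np.int64(158)), (286, np.int64(156)), (294, np.int64(155)), (302, np.int64(156)), (310, np.int64(158)), (318, np.int64(164)), (326, np.int64(172))]
244 [[138, 153, 155], [140, 156, 158], [138, 153, 155], [104, 112, 117], [136, 144, 153], [135, 144, 152], [135, 143, 152]]
280 [[97, 69, 45], [79, 84, 89], [134, 141, 149], [134, 143, 151], [136, 144, 153], [135, 142, 152], [135, 143, 150]]
[(235, np.int64(185)), (243, np.int64(185)), (251, np.int64(185)), (259, np.int64(196)), (267, np.int64(195)), (275, np.int64(195)), (283, np.int64(196)), (291, np.int64(198)), (299, np.int64(202)), (307, np.int64(207))]
ram [0.4941 0.1152] 5.13
lid [0.4929 0.1017] 1.85
```

```bash
sed -i 's/P.mean(0)-0.0/x0/; s/def arcfit(c,pts,z,r)/def arcfit(c,pts,z,r,x0)/' h.py
python3 - <<'E'
from h import *
iw=cv2.imread("pics/w4.png"); c=optics.get_calibration("wrist"); t=telemetry.get_obs()["tcp_pos"]
hsv=cv2.cvtColor(iw,cv2.COLOR_BGR2HSV)
m=cv2.inRange(hsv,(98,80,20),(118,255,255)); m[:145]=0
ram=[(x,np.nonzero(m[:260,x])[0][0]) for x in range(262,330,2)]
lm=((iw[...,0]>100)&(hsv[...,1]<70)).astype(np.uint8); lm[:190]=0
lid=[(x,np.nonzero(lm[:,x])[0][0]) for x in range(260,314,2)]
print(lid[::4])
for pts,zz,r,n,x0 in((ram,.004,.027,"ram",(.5305,.085)),(lid,t[2]-.0122,.029,"lid",t[:2])):
    x,e,P=arcfit(c,pts,zz,r,x0); print(n,x.round(4),e.round(2))
print(t)
E
```

```text
[(260, np.int64(196)), (268, np.int64(195)), (276, np.int64(195)), (284, np.int64(197)), (292, np.int64(198)), (300, np.int64(203)), (308, np.int64(207))]
ram [0.5323 0.0844] 0.21
lid [0.5345 0.0642] 0.19
[0.5327402  0.06534733 0.08850562]
```

```bash
python3 -c "
from h import *
rel([.5293,.0852,.0565])"
```

```text
t 10.3 tcp [0.5327 0.0653 0.0885] w 0.0175 F [ 0.   0.3 -1. ]
rel mm [ 14.1 -14.3  32. ] deg [-0.14  0.01 -0.11]
```

```bash
python3 -m jog '[-1,5,-5,5,0,0,0,-1,10,-10,10,0,0,0,-1,14.1,-14.3,16,0,0,0,-1,14.1,-14.3,22,0,0,0,-1,14.1,-14.3,26,0,0,0,-1,14.1,-14.3,26,0,0,0,-1,14.1,-14.3,26,0,0,0]'; python3 - <<'E'
from h import *
c=optics.get_calibration("wrist"); t=telemetry.get_obs()["tcp_pos"]; iw,_=look("w5"); sm,_=look("s5","side")
rel([.5293,.0852,.0565])
cv2.imwrite("pics/v3.png",np.hstack([iw[:,80:480],cv2.resize(sm[190:330,190:323],(399,420))]))
E
```

```text
time: 10.88
tcp_pos: [0.5291, 0.0848, 0.0622]
eef_rot: [-2.793, -1.435, 0.003]
contact_force: [0.2, -0.0, -1.2]
gripper_width: 0.0176
t 10.9833 tcp [0.5294 0.0849 0.0626] w 0.0175 F [-0.4  0.8 -0.7]
rel mm [ 0.2 -0.3  6.1] deg [-0.12  0.01 -0.14]
```

View pics/v3.png

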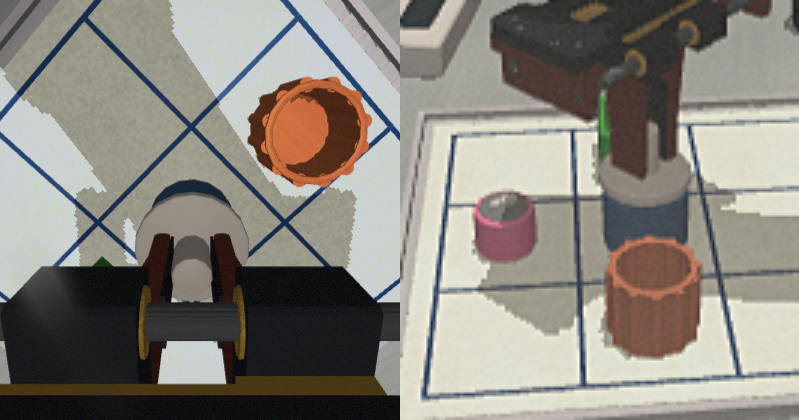

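```bash
python3 -m jog '[-1,0,0,3,0,0,0,-1,0,0,5,0,0,0,-1,0,0,6,0,0,0,-1,0,0,6.3,0,0,0,-1,0,0,6.3,0,0,0]'; python3 -m jog '[-0.2,0,0,0,0,0,0,-0.2,0,0,0,0,0,0,-0.2,0,0,0,0,0,0,-0.2,0,0,-3,0,0,0,-0.2,0,0,-15,0,0,0,-0.2,0,0,-40,0,0,0,-0.2,0,0,-75,0,0,0,0.5,-15,10,-100,0,0,0,0.7,-42,30,-100,0,0,0,0.7,-68,52,-100,0,0,0]'; python3 -c "
from h import *
rel([.419,-.3404,.15])"
```

```text
time: 11.4
tcp_pos: [0.5296, 0.0848, 0.0571]
eef_rot: [-2.793, -1.434, 0.001]
contact_force: [-2.4, -0.7, 9.0]
gripper_width: 0.0176
time: 12.23
tcp_pos: [0.5336, -0.0006, 0.1597]
eef_rot: [-2.791, -1.439, -0.006]
contact_force: [-0.1, -0.0, -0.1]
gripper_width: 0.0518
t 12.2333 tcp [ 0.5336 -0.0006  0.1597] w 0.0518 F [-0.1 -0.  -0.1]
rel mm [-343.3  103.8    8.3] deg [ 0.01 -0.24  0.04]
```

```bash
python3 -m jog '[0.7,-30,9,0,0,0,0,0.7,-62,19,0,0,0,0,0.7,-95,29,0,0,0,0,0.7,-128,39,0,0,0,0,0.9,-161,49,0,0,0,0,0.9,-194,59,0,0,0,0,0.9,-227,69,0,0,0,0,0.9,-260,79,0,0,0,0,0.9,-293,89,0,0,0,0,0.9,-320,97,0,0,0,0]';  python3 -m jog '[0.9,-14,4,0,0,0,0,0.9,-18,5,0,0,0,0,0.9,-18,5,0,0,0,0]'; python3 - <<'E'
from h import *
im,c=look("t6","top"); sm,_=look("s6","side"); cw=optics.get_calibration("wrist"); iw,_=look("w6")
h,u,v=blob(iw,"yellow"); P=np.array([onz(cw,*q,.02) for q in h]); print(u,v,onz(cw,u,v,.02),np.ptp(P,0))
# lid in top
h,u,v=blob(im,"blue",(150,150,260,260)); print("blue",u,v,np.ptp(h,0))
cv2.imwrite("pics/v4.png",np.hstack([cv2.resize(im[120:310,110:300],(400,400)),cv2.resize(sm[200:340,190:330],(400,400))]))
rel([.419,-.3404,.006])
E
```

```text
time: 13.07
tcp_pos: [0.4258, -0.32, 0.1595]
eef_rot: [-2.793, -1.437, -0.007]
contact_force: [0.3, -0.5, 0.6]
gripper_width: 0.0832
time: 13.32
tcp_pos: [0.4188, -0.3387, 0.1601]
eef_rot: [2.796, 1.433, 0.007]
contact_force: [1.0, 0.6, -0.0]
gripper_width: 0.0833
413.8119325551232 386.46741683317555 [ 0.66747695 -0.33604318  0.02      ] [0.20300056 0.27950926 0.        ]
blue 177.99272197962154 241.05531295487626 [51.  9.]
t 13.4667 tcp [ 0.4203 -0.3359  0.1595] w 0.0836 F [0.3 0.  0.7]
rel mm [ -5.2   1.4 153.5] deg [ 0.06 -0.29  0.08]
```

View pics/v4.png

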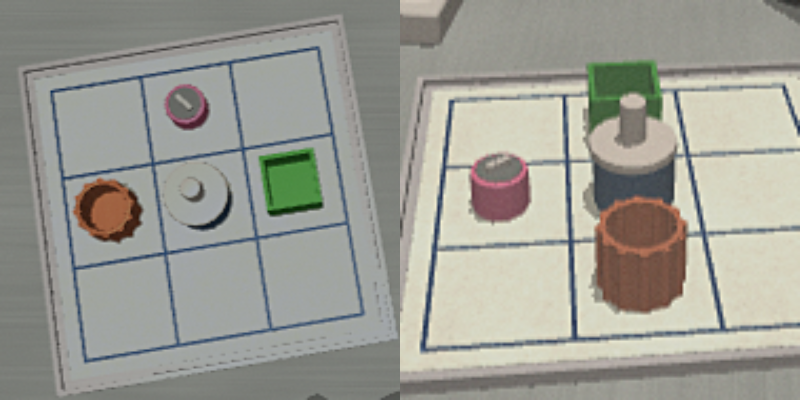

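```bash
python3 - <<'E'
from h import *
cw=optics.get_calibration("wrist"); iw=cv2.imread("pics/w6.png")
h,u,v=blob(iw,"yellow",(150,90,420,270)); P=np.array([onz(cw,*q,.02) for q in h]); print(u,v,np.ptp(h,0),onz(cw,u,v,.02),np.ptp(P,0))
p=onz(cw,u,v,.02); rel([*((p[:2]+[.419,-.3404])/2),.007])
E
```

```text
266.2549873559989 193.92516624519996 [66. 69.] [ 0.42000881 -0.34026925  0.02      ] [0.05995841 0.05868291 0.        ]
t 13.4667 tcp [ 0.4203 -0.3359  0.1595] w 0.0836 F [0.3 0.  0.7]
rel mm [ -4.8   1.8 152.5] deg [ 0.06 -0.29  0.08]
```

```bash
python3 -m jog '[0.9,-4.8,1.8,30,0,-0.2,0,0.9,-4.8,1.8,62,0,-0.2,0,0.9,-4.8,1.8,95,0,-0.2,0,0.9,-4.8,1.8,122,0,-0.2,0,0.9,-4.8,1.8,140,0,-0.2,0,0.9,-4.8,1.8,149,0,-0.2,0,0.9,-4.8,1.8,152.5,0,-0.2,0,0.9,-4.8,1.8,152.5,0,-0.2,0]'; python3 -m jog '[0.1,0,0,0,0,0,0,-1,0,0,0,0,0,0,-1,0,0,0,0,0,0,-1,0,0,0,0,0,0,-1,0,0,0,0,0,0,-1,0,0,0,0,0,0,-1,0,0,-10,0,0,0,-1,0,0,-40,0,0,0,-1,0,0,-80,0,0,0,-1,0,0,-120,0,0,0]' 12; python3 -c "
from h import *
print(GOAL)
rel([*GOAL['ring'],.12])"
```

```text
time: 14.13
tcp_pos: [0.42, -0.3395, 0.0069]
eef_rot: [-2.791, -1.442, -0.003]
contact_force: [-0.2, 0.9, -0.2]
gripper_width: 0.0833
time: 14.97
tcp_pos: [0.4186, -0.3392, 0.1279]
eef_rot: [-2.789, -1.44, 0.0]
contact_force: [1.0, -0.4, -0.1]
gripper_width: 0.0544
{'ramekin': array([0.5303, 0.0842]), 'lid': array([0.5303, 0.0842]), 'ring': array([0.6001906 , 0.18200237]), 'tin': array([ 0.4604094 , -0.01360237])}
t 14.9667 tcp [ 0.4186 -0.3392  0.1279] w 0.0544 F [ 1.  -0.4 -0.1]
rel mm [ 530.1 -153.7    8.9] deg [-0.14 -0.06  0.12]
```

```bash
python3 -m jog '[-1,14,-4,0,0,0,0,-1,44,-13,0,0,0,0,-1,78,-22.6,0,0,0,0,-1,112,-32.5,0,0,0,0,-1,146,-42.3,0,0,0,0,-1,180,-52,0,0,0,0,-1,214,-62,0,0,0,0,-1,248,-72,0,0,0,0,-1,282,-82,0,0,0,0,-1,316,-92,0,0,0,0]';python3 -m jog '[-1,34,-10,0,0,0,0,-1,68,-20,0,0,0,0,-1,102,-30,0,0,0,0,-1,136,-39.5,0,0,0,0,-1,160,-46.5,0,0,0,0,-1,180,-52,0,0,0,0,-1,190,-55,0,0,0,0,-1,190,-55,15,0,0,0,-1,190,-55,35,0,0,0]';  python3 -c "
from h import *
rel([*GOAL['ring'],.060])"
```

```text
time: 15.8
tcp_pos: [0.5266, -0.0267, 0.1291]
eef_rot: [-2.789, -1.44, 0.0]
contact_force: [-0.2, -0.4, -1.0]
gripper_width: 0.0548
time: 16.55
tcp_pos: [0.5931, 0.1607, 0.0958]
eef_rot: [-2.789, -1.441, -0.005]
contact_force: [-0.9, -0.5, -0.8]
gripper_width: 0.0547
t 16.55 tcp [0.5931 0.1607 0.0958] w 0.0547 F [-0.9 -0.5 -0.8]
rel mm [21.4 -6.5 35.9] deg [-0.02 -0.22  0.15]
```

```bash
python3 -m jog '[-1,10,-3,4,0,0,0,-1,21.4,-6.5,16,0,0,0,-1,21.4,-6.5,28,0,0,0,-1,21.4,-6.5,34,0,0,0,-1,21.4,-6.5,36,0,0,0,-1,21.4,-6.5,36,0,0,0,-1,21.4,-6.5,36,0,0,0]';  python3 - <<'E'
from h import *
c=optics.get_calibration("wrist"); iw,_=look("w7"); rel([*GOAL['ring'],.0112])
cv2.imwrite("pics/v5.png",iw)
m=cv2.inRange(cv2.cvtColor(iw,cv2.COLOR_BGR2HSV),*COL["line"]); 
E
```

```text
time: 17.13
tcp_pos: [0.6004, 0.1811, 0.0604]
eef_rot: [-2.791, -1.44, -0.005]
contact_force: [0.8, 0.6, -0.6]
gripper_width: 0.0549
t 17.1833 tcp [0.6006 0.1813 0.0606] w 0.0548 F [ 0.9  0.4 -0.2]
rel mm [ 0.1 -0.8 49.4] deg [ 0.02 -0.24  0.09]
```

View pics/v5.png

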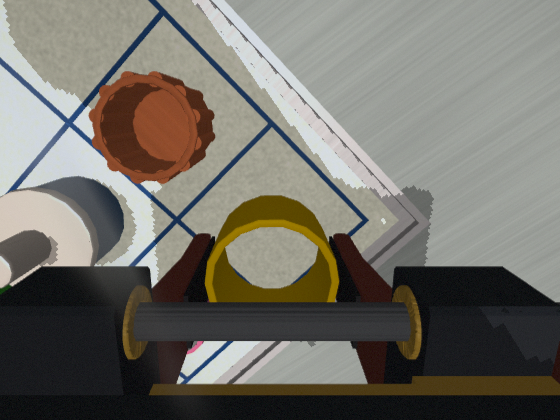

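```bash
python3 - <<'E'
from h import *
c=optics.get_calibration("wrist")
Q=np.array([onz(c,*q,.004)[:2] for q in [(270,126),(178,219),(364,220)]]); print(Q.round(4),((Q[1]+Q[2])/2).round(4),GOAL["ring"])
for q in Q: p=q-GOAL["ring"]; print(1e3*p@XT,1e3*p@YT)
E
```

```text
[[0.5524 0.2149]
 [0.5656 0.1337]
 [0.6349 0.2297]] [0.6003 0.1817] [0.6001906  0.18200237]
-41.74854757114431 40.31097489402376
-42.0585806106796 -42.00610235015487
42.101892805768564 41.341945514172956
```

Good agreement (<1 mm). Lower and release.

```bash
python3 -m jog '[-1,0,-0.8,12,0,0,0,-1,0,-0.8,26,0,0,0,-1,0,-0.8,38,0,0,0,-1,0,-0.8,45,0,0,0,-1,0,-0.8,48.5,0,0,0,-1,0,-0.8,49.3,0,0,0,-1,0,-0.8,49.3,0,0,0]'; python3 -m jog '[0.7,0,0,0,0,0,0,0.7,0,0,0,0,0,0,0.7,0,0,0,0,0,0,0.7,0,0,0,0,0,0,0.7,0,0,-12,0,0,0,0.7,0,0,-40,0,0,0,0.7,0,0,-80,0,0,0,0.7,0,0,-115,0,0,0,0.7,-15,3,-140,0,0,0,0.7,-45,10,-145,0,0,0]'; python3 -c "
from h import *
rel([.4049,-.2259,.15])"
```

```text
time: 17.77
tcp_pos: [0.5994, 0.1816, 0.0107]
eef_rot: [-2.79, -1.439, -0.003]
contact_force: [0.4, -0.5, 0.2]
gripper_width: 0.0548
time: 18.6
tcp_pos: [0.585, 0.1428, 0.1613]
eef_rot: [-2.786, -1.446, -0.019]
contact_force: [0.3, -0.5, -0.4]
gripper_width: 0.0747
t 18.6 tcp [0.585  0.1428 0.1613] w 0.0747 F [ 0.3 -0.5 -0.4]
rel mm [-405.3   64.8    6.7] deg [ 0.21 -0.69  0.37]
```

```bash
python3 -m jog '[0.9,-35,6,0,0,0,0,0.9,-71,12,0,0,0,0,0.9,-107,18,0,0,0,0,0.9,-143,24,0,0,0,0,0.9,-179,29,0,0,0,0,0.9,-215,35,0,0,0,0,0.9,-251,41,0,0,0,0,0.9,-287,47,0,0,0,0,0.9,-323,52,0,0,0,0,0.9,-358,58,0,0,0,0]';  python3 -m jog '[0.9,-25,4,0,0,0,0,0.9,-42,5,0,0,0,0,0.9,-42,5,0,0,0,0]'; python3 - <<'E'
from h import *
im,c=look("t8","top"); cw=optics.get_calibration("wrist"); iw,_=look("w8")
h,u,v=blob(iw,"black",(180,100,380,270)); P=np.array([onz(cw,*q,.02) for q in h]); print(u,v,np.ptp(h,0),onz(cw,u,v,.02),np.ptp(P,0))
h,u,v=blob(im,"yellow",(110,120,300,310)); p=onz(c,u,v,.024)[:2]-GOAL["ring"]; print("ring off",1e3*p@XT,1e3*p@YT)
rel([.4049,-.2259,.007])
E
```

```text
time: 19.43
tcp_pos: [0.4254, -0.1849, 0.1581]
eef_rot: [-2.787, -1.446, -0.022]
contact_force: [0.8, -0.1, 0.0]
gripper_width: 0.0831
time: 19.68
tcp_pos: [0.4031, -0.2257, 0.1585]
eef_rot: [-2.792, -1.437, -0.023]
contact_force: [-0.1, -0.3, 1.0]
gripper_width: 0.0832
268.18010632483725 194.93073980225566 [65. 66.] [ 0.40681795 -0.22642621  0.02      ] [0.05806963 0.05610651 0.        ]
ring off -0.3436358838408432 2.978188803135964
t 19.7833 tcp [ 0.4053 -0.2223  0.1582] w 0.0832 F [-0.2  1.1 -0.4]
rel mm [ -5.3   0.9 151.1] deg [ 0.3  -0.82  0.25]
```

View pics/w8.png

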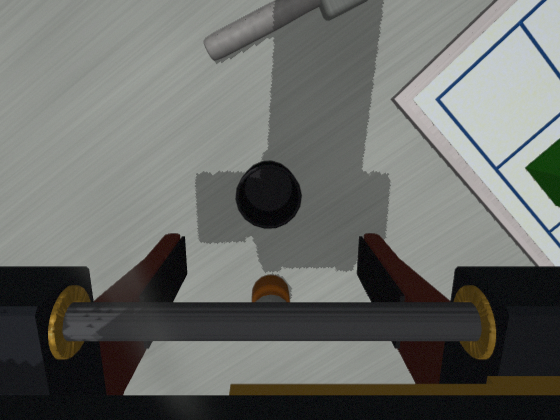

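```bash
python3 -m jog '[0.9,-5,1.6,30,0.3,-0.8,0.2,0.9,-5,1.6,62,0.3,-0.8,0.2,0.9,-5,1.6,95,0.3,-0.8,0.2,0.9,-5,1.6,122,0.3,-0.8,0.2,0.9,-5,1.6,139,0.3,-0.8,0.2,0.9,-5,1.6,147,0.3,-0.8,0.2,0.9,-5,1.6,150.5,0.3,-0.8,0.2,0.9,-5,1.6,150.5,0.3,-0.8,0.2]'; python3 -m jog '[0.1,0,0,0,0,0,0,-1,0,0,0,0,0,0,-1,0,0,0,0,0,0,-1,0,0,0,0,0,0,-1,0,0,0,0,0,0,-1,0,0,0,0,0,0,-1,0,0,-10,0,0,0,-1,0,0,-35,0,0,0,-1,0,0,-60,0,0,0,-1,0,0,-80,0,0,0]' 12; python3 -c "
from h import *
rel([*GOAL['tin'],.06])"
```

```text
time: 20.45
tcp_pos: [0.4062, -0.2254, 0.0076]
eef_rot: [-2.791, -1.441, -0.001]
contact_force: [0.6, -0.3, -0.9]
gripper_width: 0.0833
time: 21.28
tcp_pos: [0.4058, -0.2257, 0.0893]
eef_rot: [-2.791, -1.44, -0.0]
contact_force: [0.2, 0.3, -1.7]
gripper_width: 0.0535
t 21.2833 tcp [ 0.4058 -0.2257  0.0893] w 0.0535 F [ 0.2  0.3 -1.7]
rel mm [204.4 -78.5  29.4] deg [-0.03 -0.02  0.07]
```

```bash
python3 -m jog '[-1,12,-4,0,0,0,0,-1,38,-14,0,0,0,0,-1,68,-26,0,0,0,0,-1,98,-38,0,0,0,0,-1,128,-49,0,0,0,0,-1,156,-60,0,0,0,0,-1,180,-69,0,0,0,0,-1,196,-75.5,6,0,0,0,-1,204.4,-78.5,18,0,0,0,-1,204.4,-78.5,29,0,0,0]'; python3 -m jog '[-1,0,0,0,0,0,0,-1,0,0,0,0,0,0]'; python3 - <<'E'
from h import *
c=optics.get_calibration("wrist"); iw,_=look("w9"); rel([*GOAL['tin'],.0118])
for z in(.054-.007,): pass
Q=[proj(c,[*(GOAL["tin"]+.0425*(sx*XT+sy*YT)),.004]) for sx,sy in((1,1),(1,-1),(-1,1),(-1,-1))]
for q in Q: cv2.circle(iw,tuple(int(round(a)) for a in q),3,(0,0,255),-1)
cv2.imwrite("pics/v6.png",iw); print(np.round(Q))
E
```

```text
time: 22.12
tcp_pos: [0.4612, -0.011, 0.0604]
eef_rot: [-2.788, -1.446, -0.003]
contact_force: [0.2, 0.2, -0.9]
gripper_width: 0.054
time: 22.28
tcp_pos: [0.4604, -0.0118, 0.0602]
eef_rot: [-2.788, -1.445, 0.0]
contact_force: [-0.5, -0.8, -1.8]
gripper_width: 0.0538
t 22.3333 tcp [ 0.4607 -0.0121  0.0605] w 0.0539 F [ 0.2 -1.1 -0.6]
rel mm [-1.5  0.6 48.7] deg [-0.03 -0.06  0.23]
[[363. 223.]
 [269. 307.]
 [269. 126.]
 [175. 222.]]
```

View pics/v6.png

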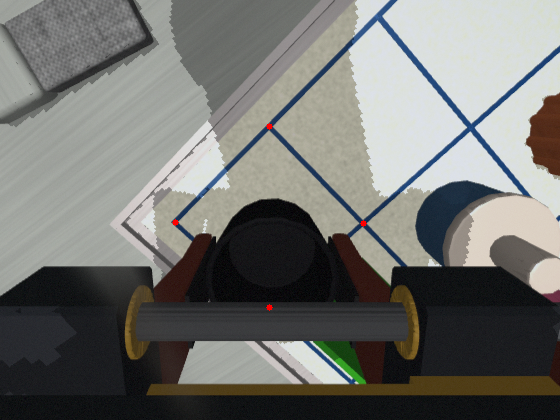

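```bash
python3 -m jog '[-1,-1.4,0.6,12,0,0,0,-1,-1.4,0.6,26,0,0,0,-1,-1.4,0.6,38,0,0,0,-1,-1.4,0.6,45,0,0,0,-1,-1.4,0.6,48,0,0,0,-1,-1.4,0.6,48.8,0,0,0,-1,-1.4,0.6,48.8,0,0,0]'; python3 -m jog '[0.7,0,0,0,0,0,0,0.7,0,0,0,0,0,0,0.7,0,0,0,0,0,0,0.7,0,0,0,0,0,0,0.7,0,0,-12,0,0,0,0.7,0,0,-40,0,0,0,0.7,0,0,-80,0,0,0,0.7,0,0,-115,0,0,0,0.7,-15,3,-140,0,0,0,0.7,-45,10,-145,0,0,0]'; python3 -m jog '[0.7,-35,0,0,0,0,0,0.7,-70,0,0,0,0,0,0.7,-105,0,0,0,0,0,0.7,-140,0,0,0,0,0,0.7,-175,0,0,0,0,0,0.7,-175,0,0,0,0,0]'; python3 - <<'E'
from h import *
im,c=look("t9","top"); sm,_=look("s9","side")
for n,col,box,z,g in (("ring","yellow",(110,120,300,310),.024,GOAL["ring"]),("tin","black",(225,230,290,290),.03,GOAL["tin"]),("copper","copper",(140,200,185,240),.027,C+.085*YT),("green","green",(225,185,270,225),.024,C-.085*YT),("timer","pink",(180,155,215,185),.019,C+.085*XT)):
    h,u,v=blob(im,col,box); p=onz(c,u,v,z)[:2]-g; print(n,"off mm",(1e3*p@XT).round(1),(1e3*p@YT).round(1),np.ptp(h,0),round(u,1),round(v,1))
cv2.imwrite("pics/v7.png",np.hstack([cv2.resize(im[120:310,110:300],(400,400)),cv2.resize(sm[150:350,180:380],(400,400))]))
E
```

```text
time: 22.92
tcp_pos: [0.4605, -0.0142, 0.0122]
eef_rot: [-2.79, -1.442, -0.001]
contact_force: [0.2, 0.9, -1.3]
gripper_width: 0.0541
time: 23.75
tcp_pos: [0.4463, -0.0549, 0.161]
eef_rot: [2.786, 1.449, 0.013]
contact_force: [1.1, -0.6, -0.1]
gripper_width: 0.0747
time: 24.25
tcp_pos: [0.3419, -0.2021, 0.1598]
eef_rot: [2.792, 1.439, 0.013]
contact_force: [-0.2, -0.2, 1.4]
gripper_width: 0.0746
ring off mm -0.3 2.9 [31. 29.] 154.3 178.5
tin off mm 0.5 2.6 [27. 27.] 254.7 249.4
copper off mm 2.2 0.6 [31. 29.] 160.6 219.5
green off mm 0.7 3.1 [29. 30.] 247.5 206.0
timer off mm 3.1 2.1 [20. 20.] 198.2 170.1
```

View pics/v7.png

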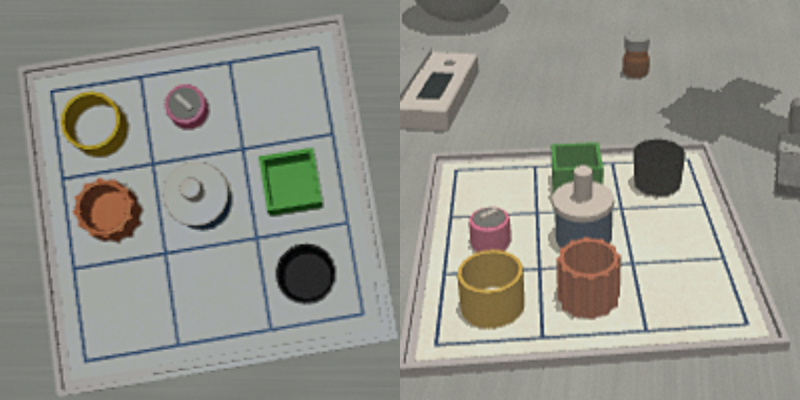

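All four pieces stand in their squares, the lid sits flat, and the neighbouring items have not moved. Handing in.

```bash
python3 -c "
from bench import *
job_done()"
```

```text
the job is handed in; nothing more can be done
```

The layout is finished and handed in at about 24 s of the 109 s allowed. I placed the ramekin in the middle square, then the lid on it, the ring behind the copper mould and the tin in front of the green mould.

**Last look (top and side pictures):**
- All four pieces stand upright and let go in the right squares, and the lid lies flat on the ramekin. I judged the lid's centring by eye; I did not measure it after release.
- The green mould and the timer gave the same pixel positions as at the start, and the copper mould agreed to 0.2 px. The jar looked untouched, but I did not measure it again.

**Disagreement between cameras:** The wrist camera put the printed grid within about 1 mm of my goals as I lowered the pieces. The top camera shows the ring and tin about 2.5–3 mm to the left of centre, and the ramekin (measured before the lid went on) about the same. It shows a similar shift on the green mould and the timer, which I never moved, so I took it as a camera bias and did not correct it.

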